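Take the pressure cap off the coolant header tank

ROBOT

A 6-joint arm with a two-finger parallel gripper is mounted at the origin on the work surface. World frame = base frame: x ahead of the robot, y to its left, z up, the work surface at z = 0. Lengths are in m, angles in rad, forces in N, time in s.
With the tool pointing down it reaches from about 0.35 to 0.8 m from the base axis. Payload 7.3 kg.
Tool frame: the origin (TCP) lies between the finger pads; the fingertips stand 14 mm ahead of it and the grasp point (between the pads) lies 5 mm behind it; z points along the fingers, y is the line along which they close (so a half turn about z gives the same grasp; the last joint's range is limited). The gripper opens to 85 mm and grips with 20 to 120 N. Pads are 22 mm wide; open, the fingers measure 114 mm over their backs; the gripper's body (76 mm by 85 mm) begins 54 mm behind the grasp point. The pads swing forward as they close: fully open they stand 13 mm farther back than shut.
Start: joints at [-1.471, 0.342, 1.524, -0, 1.275, -0.146], TCP at [0.128, -0.509, 0.245] pointing down, gripper open.
Joint ranges: [-2.53, 2.53], [-0.77, 2.02], [0.04, 2.7], [-1, 4.14], [0.28, 2.66], [-3.11, 3.11]. Speed limits (rad/s): [2.57, 2.57, 3.14, 3.14, 3.14, 3.14].

INTERFACE

Orientations are given as a unit quaternion [w, x, y, z].
In Python, from rig import r, cams gives the robot as it stands.
- The arm moves only by the tool servo_tool, never from a script. Its argument "series" is text: rows parted by semicolons, each of 7 numbers parted by spaces: the shift along the tool's x, y, z as a fraction of full scale, then the turn, a rotation vector about the tool's x, y, z as a fraction of full scale, then the opening, from 0 (shut) to 1 (fully open). A call has 1 to 12 rows; each row shifts and turns the commanded pose from where the row before left it, along the tool's axes as they then stand; what a row does not reach is not made up. Full scale, the value 1, is 500 mm for a shift and 6 degrees for a turn. A row lasts 1/8 s, in which the tool goes at most 62.5 mm and 10.7 degrees, less where a joint would pass 70% of its speed; a pose out of reach is approached as far as the arm can. A call with a number of a shift or a turn outside -1 to 1 is refused whole. A call with a gripper value outside its range is refused whole. The fingers move at their own pace and stop on an object; "force" is the grip in N (left out, the last holds). Time passes only in rows, so rows that do not move let the fingers close. It gives the time, the measured TCP pose, the force, the opening and the grip force at its end, in the units of the state.
- r.get_state(): the state, without advancing time (a new reading comes with each control period).
- cams.read_camera(name): name is "side" or "top" or "wrist"; returns a dict with "pixels" (480x640x3 uint8, red, green, blue), "fx", "fy", "cx", "cy" (pixels), "xyz" and "orientation" of the camera in the world; the wrist camera has in their place "hand_eye" (4x4, takes a point from camera to tool coordinates, whose origin is the TCP and whose axes are the flange's). Camera axes: x right, y up, looking along -z (the intrinsics and any distortion apply to the point x, -y, -z); pixel columns grow to the right and rows downward; lengths in m; the calibration is good to about 2 mm. A picture is of the moment at which its call begins: read the wrist's pose just before it. There is no depth.
- r.job_done(): hands the job in; it is judged then, once.
The state is a dict: "clock": time; "joint_positions": joint angles; "joint_velocities": joint speeds; "tau": joint torques, N m; "tool_pos": TCP position; "tcp_rot": TCP orientation; "contact_force": force on the tool from outside, world axes, zero at the start; "moment": the same for the moment, N m; "grip_width": opening from 0.0 (shut) to 1.0 (fully open); "grasp_force": force on a finger pad.
Only numpy, scipy, OpenCV 4.12 (cv2) and the standard library are available. Lean on these libraries where they do the work, as an engineer would, in place of code of your own. Each camera call takes 0.05 s, during which the arm holds its last target. There are 200 camera calls.

TASK

The cooling loop needs topping up, so take the pressure cap off the aluminium header tank: turn it anticlockwise to its first stop without pressing and keep it there for a good second while the pressure vents, then press it down against its spring, turn it past the stop as far as it goes and lift it off along the neck. Stand it in the flat steel drip tray, grip bar up, and let go. Do not force the cap or let it drop, and leave the other things on the bench where they are.

Things in the scene. Friction and masses are not known exactly. Their poses are not given: they have to be found in the camera images.
- cap: Pressure cap of plain steel, loose, 0.2 kg: a disc 68 mm across, 4 mm thick, with a skirt 9 mm deep below its edge and a straight grip bar across its top. Origin: on the cap's axis at the underside of the disc (disc top at z = 4 mm). x runs along the bar, z up out of the cap along its axis. Shut, its origin is 6.5 mm above the neck's rim; the spring inside pushes it outward with about 8 N.
- cap_grip (a point): Centre of the cap's grip bar, on the cap's axis 16 mm above its origin; same axes as the cap. The bar is 68 mm long (x), 16 mm wide (y) and 24 mm high, its top 12 mm above this point and the disc 12 mm below. Turning the shut cap takes only about 0.05 to 0.2 N m against friction, more when pressed; at a stop it rises steeply. Fingers that grip the bar with their tips at the disc can push the cap down by the disc; held higher they tend to slip.
- cap_skirt (a point): Centre of the lower edge of the cap's skirt, 9 mm below its origin. Two lugs under the ends of the bar reach 5.5 mm lower and hook under the neck's flange. In the middle hangs a spring-loaded seal plate 34 mm across, its underside 23.5 mm below the cap's origin when free: set upright on a flat surface the cap stands on it, its origin 23.5 mm above the surface, and sinks if pushed with over 5 N.
- filler (a point): Centre of the rim of the tank's filler neck (flange 58 mm across) on the slanted shoulder; it leans 30 degrees from vertical towards the tank's front. z points out along the neck's axis: the cap opens by positive rotation about it (anticlockwise seen from outside). The first stop is met after about 10 to 38 degrees from the start; it differs every time and is hidden under the cap: feel for it.
- seat (a point): Seal seat inside the neck, on its axis, 12 mm below the rim. To pass under the first stop, the cap must be pushed 5 mm or more along the neck towards the seat; it bottoms firmly after 6.5 mm, where the spring pushes back with 13 N, and must be kept down while turning on.
- shoulder (a point): Foot of the neck on its axis, 32 mm below the rim. 35 to 48 degrees past the first stop the lugs stand in the flange's notches: there the spring lifts the cap about 5 mm when let up and it can be drawn out along the neck (lugs and plate clear it after 25 mm). At about 48 degrees a firm end stop blocks turning; 2 to 5 degrees back from it is best for lifting. Clockwise the cap soon meets a firm stop.
- tank: Welded aluminium header tank of the cooling loop on a dark foot plate, 220 mm wide (y), 150 mm deep (x), 160 mm high, with hose tails at its sides, a round pressure gauge (to 215 mm high) on the rear right of its top and a sight tube in front. Bolted down. Origin: centre of the foot plate's underside; its front with the slanted shoulder faces -x.
- tray: Shallow stainless drip tray, fixed, 140 mm (x) by 180 mm (y), 18 mm high with walls 3 mm thick; its floor is 3 mm thick. Origin: centre of its underside.
- amplifier: Small die-cast aluminium amplifier box with brass connectors, 75 x 45 x 26 mm. Bystander. Origin: centre of its underside.
- screwdriver: Screwdriver, 170 mm long, lying. Bystander.
- wrench: Open-ended wrench, 170 mm long, lying. Bystander.
- jug: White coolant bottle, 90 mm across, 198 mm high, standing. Bystander. Origin: centre of its underside.
- funnel: Grey funnel standing on its mouth, 116 mm across, 130 mm high. Bystander. Origin: centre of its underside.
- fittings_bin: Yellow parts bin with brass fittings, 150 x 100 x 77 mm. Bystander. Origin: centre of its underside.
- optics_post: Upright optics post on a round foot, 38 mm across, 90 mm high. Bystander. Origin: centre of its underside.
Things that resemble listed ones, but are neither listed nor needed, are in the scene too. There is more than one size of the tray; the job needs the smaller. Of the things shaped like the cap, the steel one is meant.

How it is judged:
On the way, in this order (a step that is already met when the one before it is completed fails the run):
1. the cap is turned to its first stop (within about 5 degrees of it), not pressed down, and stays there for half a second ((distance between cap_c2 and flange_c10 below 0.0098 m or distance between cap_c4 and flange_c21 below 0.0098 m) and z of cap in the frame of filler above 0.004 m), for 0.5 s.
2. the cap is pressed down at least 4 mm into the neck against its spring (z of cap in the frame of filler below 0.0025 m), for 0.1 s.
3. the cap is off the neck, lifted at least 40 mm along it (z of cap in the frame of filler above 0.045 m), for 0.1 s.
At the end, for the whole second after the job is handed in: The cap stands upright (within 9 degrees, grip bar up) on the floor of the drip tray, wholly inside its walls, released and at rest (x of cap in the frame of tray between -0.04 and 0.04 m and y of cap in the frame of tray between -0.06 and 0.06 m and z of cap in the frame of tray between 0.022 and 0.031 m and angle between cap's own z axis and vertical below 0.15 rad and linear speed of cap below 0.02 m/s); the robot touches nothing.
It fails at once if the cap is forced: more than 200 N between the cap and the tank (contact force between cap and tank above 200 N).
It fails at once if the cap is dropped or thrown: it moves faster than 0.6 m/s with no finger on it (linear speed of cap above 0.6 m/s and contact force between the fingers and cap below 0.05 N).
It fails at once if a bystander is shifted by more than 30 mm (distance of any of amplifier, screwdriver, wrench, jug, funnel, fittings_bin, optics_post from where it was at the start of the episode above 0.03 m).
It also fails if it takes over 67 s, if anything falls off the work surface, if the arm or the gripper's body presses on something with over 40 N, if the wrist force passes 120 N, or if a joint passes its speed limit or range.

## Working session

There is one attempt and no reset: what is moved stays moved. The work goes in short steps, Python scripts to look and compute and a tool call to move; the robot and the scene stay as the last step left them, time stands still between calls to the robot, and variables do not carry over. Pictures are saved under pics/ and viewed, at most 10 in all, crops included, and the job is handed in when it is done.

Besides the shell and the picture viewer there is one more tool, called after "Emit:" as name(argument=value, ...) on one line, values as JSON. servo_tool: Moves the arm, as the interface text tells. Its arguments: {"type":"object","properties":{"series":{"type":"string"},"force":{"type":"number"}},"required":["series"]}

```bash
ls; mkdir -p pics; python3 - <<'E'
from rig import r,cams
import cv2
s=r.get_state(); print({k:s[k] for k in('clock','tool_pos','tcp_rot','contact_force','grip_width')})
for n in('side','top'):
    c=cams.read_camera(n); print(n,[c[k] for k in c if k!='pixels'])
    cv2.imwrite(f'pics/{n}0.png',c['pixels'][:,:,::-1])
c=cams.read_camera('wrist');print([(k,c[k]) for k in c if k!='pixels'])
E
```

```text
pics
{'clock': 0.0, 'tool_pos': array([ 0.12772156, -0.50883494,  0.24461895]), 'tcp_rot': array([-7.72022348e-04,  9.92453255e-01,  1.22621129e-01, -2.46607259e-06]), 'contact_force': array([ 0.55042289, -1.3249076 ,  0.85429165]), 'grip_width': 1.0011768151324953}
side [482.73339320984604, 482.73339320984604, 326.0067164744719, 232.77549194698886, array([0.32805609, 0.92692419, 0.63662031]), array([-0.0865616 , -0.03710235,  0.51015778,  0.85490909])]
top [579.534926802545, 579.534926802545, 312.65347361600266, 232.17725150249962, array([ 0.35591437, -0.01685574,  1.40392656]), array([-0.69887902, -0.04405535,  0.03752515,  0.71289488])]
[('fx', 360.6171191133319), ('fy', 360.6171191133319), ('cx', 317.15805266679916), ('cy', 242.3923976195956), ('hand_eye', array([[-1.60586019e-05,  9.61287049e-01,  2.75548924e-01,
         7.09988956e-02],
       [ 9.99999873e-01, -1.23244203e-04,  4.88231470e-04,
        -3.41225987e-04],
       [ 5.03290396e-04,  2.75548897e-01, -9.61286925e-01,
        -1.29117732e-01],
       [ 0.00000000e+00,  0.00000000e+00,  0.00000000e+00,
         1.00000000e+00]]))]
```

View pics/top0.png

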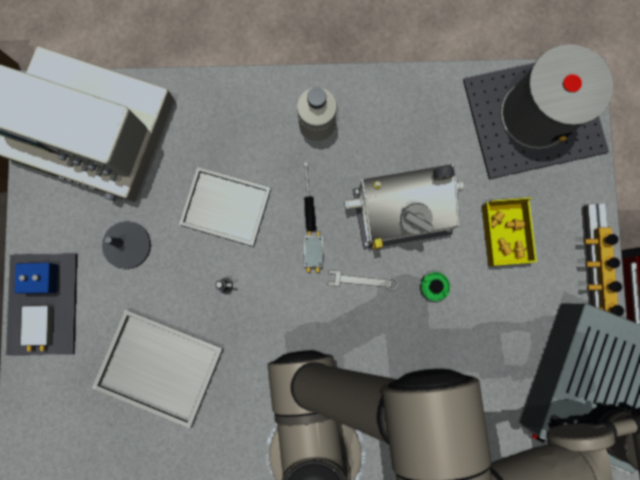

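View pics/side0.png

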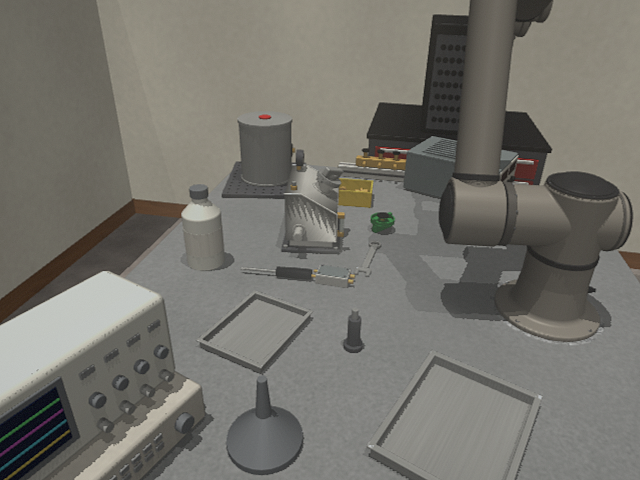

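The top view (x is up, y is left) shows:
- **Trays:** the small one is at (226,206), about 180x135 mm. The larger one at (158,367) is the decoy.
- **Caps:** the steel cap sits on the tank neck at (416,218). The green cap-shaped thing on the bench at (435,287) is the decoy.

I'll enlarge that area to confirm.

```bash
cat > h.py <<'E'
import numpy as np, cv2
from rig import r,cams
from scipy.spatial.transform import Rotation as R
def rot(q): return R.from_quat(np.r_[q[1:],q[0]])
class Cam:
    def __init__(s,n):
        st=r.get_state(); c=cams.read_camera(n); s.img=c['pixels'][:,:,::-1].copy(); s.k=[c[k] for k in('fx','fy','cx','cy')]
        if n=='wrist':
            H=np.array(c['hand_eye']); T=rot(st['tcp_rot']).as_matrix()
            s.R=T@H[:3,:3]; s.o=np.array(st['tool_pos'])+T@H[:3,3]
        else: s.R=rot(c['orientation']).as_matrix(); s.o=np.array(c['xyz'])
    def ray(s,p):
        fx,fy,cx,cy=s.k; d=s.R@np.array([(p[0]-cx)/fx,-(p[1]-cy)/fy,-1]); return d/np.linalg.norm(d)
    def plane(s,p,z): d=s.ray(p); return s.o+d*(z-s.o[2])/d[2]
    def proj(s,P):
        fx,fy,cx,cy=s.k; v=s.R.T@(np.array(P)-s.o); return np.array([cx+fx*v[0]/-v[2],cy-fy*v[1]/-v[2]])
def cross(c1,p1,c2,p2):
    d1,d2=c1.ray(p1),c2.ray(p2); A=np.c_[d1,-d2]; t=np.linalg.lstsq(A,c2.o-c1.o,rcond=None)[0]
    a,b=c1.o+d1*t[0],c2.o+d2*t[1]; return (a+b)/2,np.linalg.norm(a-b)
def state():
    s=r.get_state(); print('t',round(s['clock'],2),'p',np.round(s['tool_pos'],4),'F',np.round(s['contact_force'],1),'M',np.round(s['moment'],2),'g',round(s['grip_width'],3),round(s['grasp_force'],1)); return s
def delta(Pt,Rt):
    s=r.get_state(); T=rot(s['tcp_rot'])
    print('shift (tool, /0.5):',np.round(T.inv().apply(np.array(Pt)-s['tool_pos'])/.5,3),'turn(/6deg):',np.round(np.degrees((T.inv()*R.from_matrix(Rt)).as_rotvec())/6,2))
E
python3 - <<'E'
from h import *
t=Cam('top'); s=Cam('side')
cv2.imwrite('pics/crop1.png',cv2.resize(t.img[145:300,345:475],None,fx=3.8,fy=3.8,interpolation=cv2.INTER_CUBIC))
print(cross(t,(416,218),s,(330,178)))
g=t.img[150:260,165:285].astype(int)
# tray: bright, outline
b=t.img[150:260,165:285]; hsv=cv2.cvtColor(b,cv2.COLOR_BGR2GRAY); m=(hsv>150).astype(np.uint8)*255
m=cv2.morphologyEx(m,cv2.MORPH_CLOSE,np.ones((5,5)))
cs,_=cv2.findContours(m,cv2.RETR_EXTERNAL,cv2.CHAIN_APPROX_NONE)
c=max(cs,key=cv2.contourArea); bx=cv2.boxPoints(cv2.minAreaRect(c))+[165,150]
P=np.array([t.plane(p,.018) for p in bx]); print(bx,np.round(P,3),np.round(P.mean(0),4),np.linalg.norm(P-np.roll(P,1,0),axis=1))
E
```

```text
(array([ 0.52532197, -0.23046634,  0.1626827 ]), np.float64(0.001724897277615366))
[[178.20755005 223.77357483]
 [194.88679504 165.39622307]
 [269.64151001 186.75471497]
 [252.96226501 245.13206482]] [[0.544 0.319 0.018]
 [0.687 0.279 0.018]
 [0.63  0.097 0.018]
 [0.488 0.138 0.018]] [0.5873 0.2084 0.018 ] [0.18884354 0.14859233 0.19103686 0.14770657]
```

View pics/crop1.png

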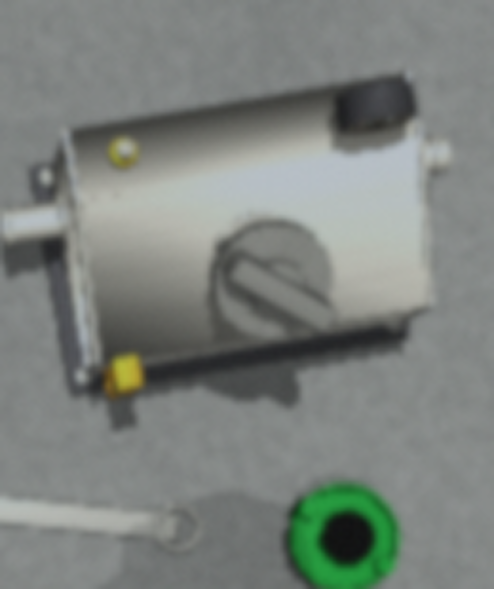

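The crop confirms it. The steel cap has a straight bar running from about (407,216) to (433,228) and sits on the tilted neck of the tank. The green one on the bench is the decoy. Next I'll work out a look pose along the neck.

```bash
cat >> h.py <<'E'
def neck(yaw): return np.array([-.5*np.cos(yaw),-.5*np.sin(yaw),np.sqrt(.75)])
def frame(n,xdir):
    x=np.array(xdir)-np.dot(xdir,n)*n; x/=np.linalg.norm(x); return np.c_[x,np.cross(-n,x),-n]
E
python3 - <<'E'
from h import *
t=Cam('top')
a,b=t.plane((345+65/3.8,145+130/3.8),.16),t.plane((345+410/3.8,145+75/3.8),.16); d=a-b; print('tank yaw rear',np.degrees(np.arctan2(-d[0],d[1])))
a,b=t.plane((345+90/3.8,145+388/3.8),.01),t.plane((345+405/3.8,145+340/3.8),.01); d=a-b; yaw=np.arctan2(-d[0],d[1]);print('front',np.degrees(yaw))
n=neck(yaw)
# bar ends on plane through grip perpendicular n
G=np.array([.525,-.230,.163])
e=[]
for p in((407,216),(433,228)):
    dd=t.ray(p); e.append(t.o+dd*np.dot(G-t.o,n)/np.dot(dd,n))
bar=e[0]-e[1]; print('bar',e,np.linalg.norm(bar))
Rt=frame(n,bar); print(Rt); delta(G+n*.13,Rt); print(np.linalg.norm(rot(r.get_state()['tcp_rot']).as_matrix()[:,0]))
E
```

```text
tank yaw rear 7.982066476485566
front 7.533786456761088
bar [array([ 0.53026653, -0.21040233,  0.16749787]), array([ 0.50535406, -0.26883281,  0.1488158 ])] 0.06621006169479346
[[ 0.37626413  0.78276613  0.49568386]
 [ 0.88250158 -0.46571822  0.0655554 ]
 [ 0.28216355  0.41277564 -0.8660254 ]]
shift (tool, /0.5): [ 0.777 -0.363 -0.061] turn(/6deg): [-2.67  4.41 -7.99]
1.0
```

Emit:
servo_tool(series="0 0 -0.08 0 0 0 1;0.097 -0.045 0 0 0 0 1;0.097 -0.045 0 0 0 0 1;0.097 -0.045 0 0 0 0 1;0.097 -0.045 0 0 0 0 1;0.097 -0.045 0 0 0 0 1;0.097 -0.045 0 0 0 0 1;0.097 -0.045 0 0 0 0 1;0.097 -0.045 0 0 0 0 1")

```text
clock: 1.42
tool_pos: [0.4615, -0.239, 0.2854]
tcp_rot: [0.0, 0.992, 0.123, 0.0]
contact_force: [0.1, -0.4, -0.3]
grip_width: 0.993
grasp_force: 0.0
```

Emit:
servo_tool(series="0 0 0 -0.297 0.49 -0.888 1;0 0 0 -0.297 0.49 -0.888 1;0 0 0 -0.297 0.49 -0.888 1;0 0 0 -0.297 0.49 -0.888 1;0 0 0 -0.297 0.49 -0.888 1;0 0 0 -0.297 0.49 -0.888 1;0 0 0 -0.297 0.49 -0.888 1;0 0 0 -0.297 0.49 -0.888 1;0 0 0 -0.297 0.49 -0.888 1;0 0 0 0 0 0 1;0 0 0 0 0 0 1")

```text
clock: 2.8
tool_pos: [0.4603, -0.2404, 0.2855]
tcp_rot: [0.106, 0.823, 0.505, 0.236]
contact_force: [-0.4, 0.2, -0.1]
grip_width: 1.004
grasp_force: 0.0
```

```bash
python3 - <<'E'
from h import *
s=state(); print(np.round(s['joint_positions'],2))
n=neck(np.radians(7.7)); G=np.array([.525,-.230,.163])
Rt=frame(n,np.array([.3763,.8825,.2822])); delta(G+n*.12,Rt)
w=Cam('wrist'); cv2.imwrite('pics/w1.png',w.img); print(w.proj(G))
E
```

```text
t 2.8 p [ 0.4603 -0.2404  0.2855] F [-0.4  0.2 -0.1] M [-0.01  0.25  0.06] g 1.004 0.0
[-0.88  0.12  1.82  0.54  0.98 -0.67]
shift (tool, /0.5): [-0.002 -0.009  0.038] turn(/6deg): [ 0.01  0.03 -0.01]
[310.03213329 236.42929188]
```

View pics/w1.png

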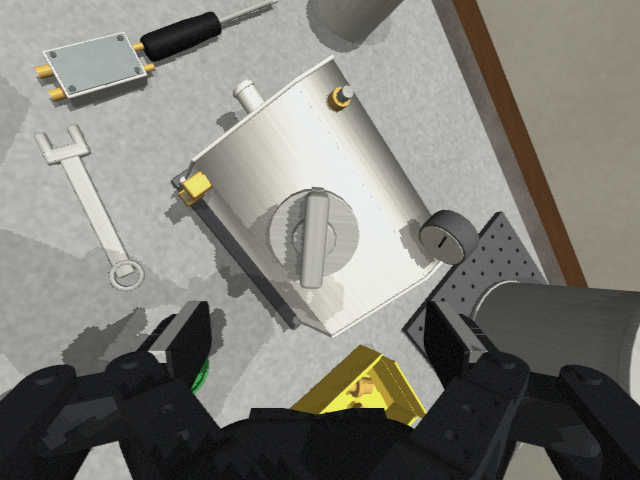

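The wrist view shows the cap disc at about (315,233), some 90 px across, with the bar from about (317,188) to (312,288). The view looks straight down the neck. I'll measure the disc and bar edges numerically.

```bash
python3 - <<'E'
from h import *
w=Cam('wrist'); s=Cam('side')
a=cv2.resize(w.img[180:300,255:375],None,fx=4.5,fy=4.5,interpolation=cv2.INTER_CUBIC)
b=cv2.resize(s.img[145:235,275:355],None,fx=3,fy=6,interpolation=cv2.INTER_CUBIC)
cv2.imwrite('pics/c2.png',np.hstack([a,b]))
E
```

```text
(no output)
```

View pics/c2.png

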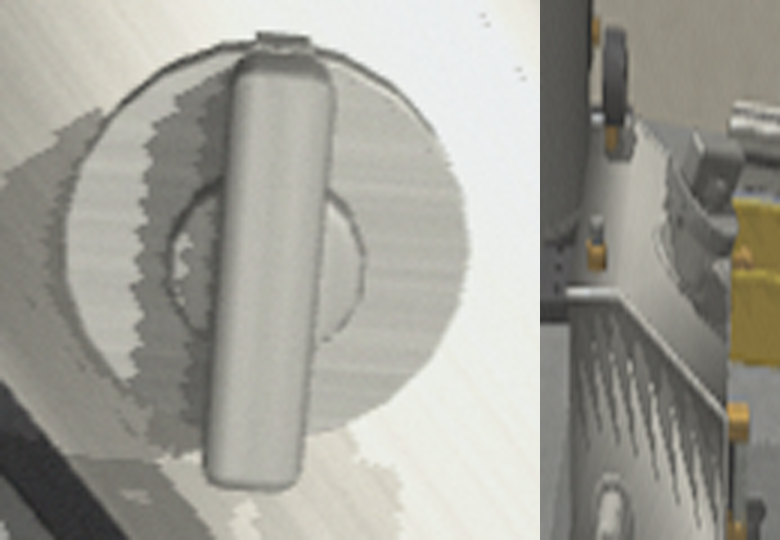

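```bash
python3 - <<'E'
from h import *
w=Cam('wrist'); s=Cam('side')
n=neck(np.radians(7.7))
print('cam dot',w.R[:,2]@n)
rng=360.6*.068/89.6  # depth along optical axis to disc centre
d=w.ray((314.2,234.5)); D=w.o+d*rng/np.dot(d,-w.R[:,2]); Gd=D+n*.012; print('disc-based grip',D,Gd)
for off in(0,.003,-.003):
    e=[]
    top=Gd+n*(.012+off)
    for p in((318.3,193),(311.5,289)):
        dd=w.ray(p); e.append(w.o+dd*np.dot(top-w.o,n)/np.dot(dd,n))
    b=e[0]-e[1]; G=(e[0]+e[1])/2-n*.012; bd=b/np.linalg.norm(b)
    print(off,'len',np.linalg.norm(b),'G',np.round(G,4),'side end proj',s.proj(G+.034*bd),'seen 333.7 173.7', 'dir',np.round(bd,3))
E=G+.034*bd
s0=state(); T=rot(s0['tcp_rot']); print(T.inv().apply(bd),'neckz in tool',T.inv().apply(n))
E
```

```text
cam dot 0.960713924620127
disc-based grip [ 0.52736154 -0.22933465  0.16729619] [ 0.52141565 -0.23013856  0.1776885 ]
0 len 0.06950476594334577 G [ 0.522  -0.2301  0.178 ] side end proj [323.52246704 172.21396236] seen 333.7 173.7 dir [0.429 0.848 0.311]
0.003 len 0.06863806569903991 G [ 0.5208 -0.2295  0.1809] side end proj [323.95104624 171.27541484] seen 333.7 173.7 dir [0.429 0.848 0.311]
-0.003 len 0.07037146618765164 G [ 0.5231 -0.2306  0.1752] side end proj [323.09530109 173.14941502] seen 333.7 173.7 dir [0.429 0.848 0.311]
t 3.05 p [ 0.4605 -0.24    0.2854] F [-0.3  0.1  0. ] M [ 0.    0.21 -0.01] g 0.997 0.0
[ 0.99752859  0.07023615 -0.00189851] neckz in tool [-0.00201674  0.00161251 -0.99999667]
```

```bash
python3 - <<'E'
from h import *
n=neck(np.radians(7.7)); G=np.array([.5217,-.2300,.1785])
Rt=frame(n,np.array([.429,.848,.311])); delta(G+n*.02,Rt)
s=state(); print(s['moment'])
E
```

```text
shift (tool, /0.5): [ 0.004 -0.002  0.207] turn(/6deg): [0.02 0.02 0.67]
t 3.05 p [ 0.4605 -0.24    0.2854] F [-0.3  0.1  0. ] M [ 0.    0.21 -0.01] g 0.997 0.0
[ 0.00192332  0.20937254 -0.00519484]
```

Emit:
servo_tool(series="0.004 -0.002 0.03 0 0 0.67 0.4;0 0 0.04 0.02 0.02 0 0.4;0 0 0.04 0 0 0 0.4;0 0 0.04 0 0 0 0.4;0 0 0.03 0 0 0 0.4;0 0 0.02 0 0 0 0.4;0 0 0.007 0 0 0 0.4;0 0 0 0 0 0 0.4", force=40)

```text
clock: 4.05
tool_pos: [0.5116, -0.2312, 0.196]
tcp_rot: [0.096, 0.84, 0.477, 0.24]
contact_force: [-0.1, 0.6, -0.1]
grip_width: 0.397
grasp_force: 0.0
```

```bash
python3 - <<'E'
from h import *
state(); n=neck(np.radians(7.7)); G=np.array([.5217,-.2300,.1785])
Rt=frame(n,np.array([.429,.848,.311])); delta(G,Rt)
w=Cam('wrist'); print(w.proj(G+n*.012)); cv2.imwrite('pics/w2.png',w.img)
E
```

```text
t 4.05 p [ 0.5116 -0.2312  0.196 ] F [-0.1  0.6 -0.1] M [-0.06  0.29  0.01] g 0.397 0.0
shift (tool, /0.5): [-0.    0.    0.04] turn(/6deg): [-0. -0. -0.]
[316.19321026 315.7750338 ]
```

View pics/w2.png

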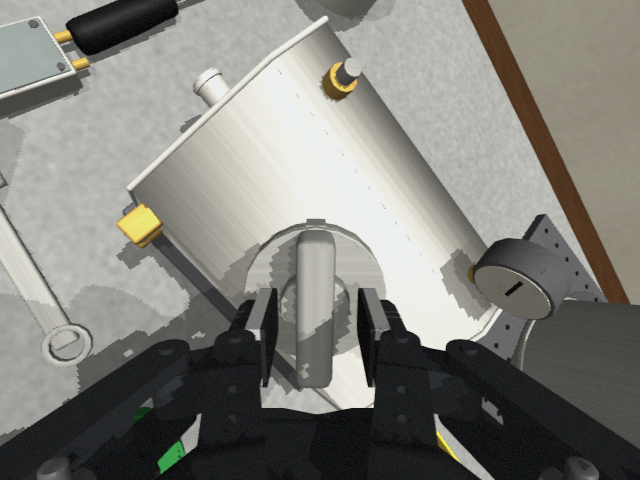

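The bar (centre about (315,308)) is centred between the fingers and aligned with them. I'll descend gently and feel for the disc.

Emit:
servo_tool(series="0 0 0.012 0 0 0 0.35;0 0 0.012 0 0 0 0.35;0 0 0.006 0 0 0 0.35;0 0 0.002 0 0 0 0.35;0 0 0 0 0 0 0.35")

```text
clock: 4.72
tool_pos: [0.5192, -0.2299, 0.1821]
tcp_rot: [0.096, 0.84, 0.477, 0.24]
contact_force: [-5.6, 0.4, 5.8]
grip_width: 0.349
grasp_force: 3.8
```

Emit:
servo_tool(series="0 0 0.003 0 0 0 0.35;0 0 0 0 0 0 0.35")

```text
clock: 4.97
tool_pos: [0.5199, -0.2299, 0.1809]
tcp_rot: [0.096, 0.84, 0.477, 0.24]
contact_force: [-5.6, 1.0, 5.9]
grip_width: 0.349
grasp_force: 4.2
```

Emit:
servo_tool(series="0 0 0.003 0 0 0 0.35;0 0 0 0 0 0 0.35")

```text
clock: 5.22
tool_pos: [0.5206, -0.2298, 0.1797]
tcp_rot: [0.096, 0.84, 0.477, 0.24]
contact_force: [-7.9, 0.9, 7.5]
grip_width: 0.358
grasp_force: 4.7
```

Emit:
servo_tool(series="0 0 -0.006 0 0 0 0.35;0 0 -0.004 0 0 0 0.35;0 0 0 0 0 0 0.35")

```text
clock: 5.6
tool_pos: [0.5186, -0.2303, 0.1838]
tcp_rot: [0.097, 0.84, 0.477, 0.24]
contact_force: [-0.1, 0.5, 0.3]
grip_width: 0.35
grasp_force: 0.0
```

Emit:
servo_tool(series="0 0 -0.001 0 0 0 0.15;0 0 0 0 0 0 0.1;0 0 0 0 0 0 0.1;0 0 0 0 0 0 0.1;0 0 0 0 0 0 0.1", force=60)

```text
clock: 6.22
tool_pos: [0.5181, -0.2301, 0.184]
tcp_rot: [0.096, 0.84, 0.477, 0.24]
contact_force: [-4.4, 0.8, 1.4]
grip_width: 0.175
grasp_force: 59.5
```

```bash
cat > q.py <<'E'
from h import *
s=state(); n=neck(np.radians(7.7)); T=rot(s['tcp_rot'])
x0=frame(n,np.array([.429,.848,.311]))
rel=(R.from_matrix(x0).inv()*T).as_rotvec()
G=np.array([.5217,-.2300,.1785]); d=np.array(s['tool_pos'])-G
print('ang ccw',np.round(-np.degrees(rel[2]),2),'tilt',np.round(np.degrees(rel[:2]),2),'Mn',round(float(np.dot(s['moment'],n)),3),'Fn',round(float(np.dot(s['contact_force'],n)),2),'lat force tool',np.round(T.inv().apply(s['contact_force']),1),'along n mm',round(1e3*d@n,2),'lat',np.round(1e3*(x0.T@d)[:2],2),'j',np.round(s['joint_positions'],2))
E
python3 q.py
```

```text
t 6.22 p [ 0.5181 -0.2301  0.184 ] F [-4.4  0.8  1.4] M [0.04 0.72 0.14] g 0.175 59.5
ang ccw -0.02 tilt [0.05 0.02] Mn 0.06 Fn 3.35 lat force tool [-0.8 -3.1 -3.3] along n mm 6.52 lat [ 0.1  -0.56] j [-0.77  0.32  1.88  0.65  0.71 -0.68]
```

Emit:
servo_tool(series="0 0 0 0 0 -0.3 0.1;0 0 0 0 0 -0.3 0.1;0 0 0 0 0 -0.3 0.1;0 0 0 0 0 0 0.1")

```text
clock: 6.72
tool_pos: [0.5183, -0.2302, 0.184]
tcp_rot: [0.108, 0.816, 0.517, 0.235]
contact_force: [-4.3, 0.2, 0.6]
grip_width: 0.17
grasp_force: 59.3
```

```bash
python3 q.py
```

```text
t 6.72 p [ 0.5183 -0.2302  0.184 ] F [-4.3  0.2  0.6] M [0.01 0.66 0.05] g 0.17 59.3
ang ccw 5.42 tilt [0.02 0.01] Mn -0.008 Fn 2.64 lat force tool [-1.2 -3.3 -2.6] along n mm 6.53 lat [ 0.05 -0.31] j [-0.77  0.32  1.88  0.65  0.71 -0.77]
```

Emit:
servo_tool(series="0 0 0 0 0 -0.3 0.1;0 0 0 0 0 -0.2 0.1;0 0 0 0 0 0 0.1")

```text
clock: 7.1
tool_pos: [0.5182, -0.2303, 0.184]
tcp_rot: [0.114, 0.803, 0.538, 0.232]
contact_force: [-4.3, -0.1, -0.4]
grip_width: 0.171
grasp_force: 59.3
```

```bash
python3 q.py
```

```text
t 7.1 p [ 0.5182 -0.2303  0.184 ] F [-4.3 -0.1 -0.4] M [-0.12  0.85 -0.03] g 0.171 59.3
ang ccw 8.4 tilt [0.02 0.01] Mn -0.029 Fn 1.79 lat force tool [-1.5 -3.6 -1.8] along n mm 6.54 lat [-0.03 -0.32] j [-0.77  0.32  1.88  0.65  0.71 -0.82]
```

Emit:
servo_tool(series="0 0 0 0 0 -0.3 0.1;0 0 0 0 0 -0.2 0.1;0 0 0 0 0 0 0.1")

```text
clock: 7.48
tool_pos: [0.5182, -0.2303, 0.184]
tcp_rot: [0.12, 0.788, 0.558, 0.229]
contact_force: [-5.0, -0.6, -1.0]
grip_width: 0.173
grasp_force: 59.3
```

```bash
python3 q.py
```

```text
t 7.47 p [ 0.5182 -0.2303  0.184 ] F [-5.  -0.6 -1. ] M [-0.12  1.02 -0.05] g 0.173 59.3
ang ccw 11.41 tilt [0.02 0.01] Mn -0.05 Fn 1.65 lat force tool [-2.1 -4.3 -1.6] along n mm 6.55 lat [-0.03 -0.38] j [-0.77  0.32  1.88  0.65  0.71 -0.88]
```

Emit:
servo_tool(series="0 0 0 0 0 -0.3 0.1;0 0 0 0 0 -0.2 0.1;0 0 0 0 0 0 0.1")

```text
clock: 7.85
tool_pos: [0.5181, -0.2302, 0.184]
tcp_rot: [0.126, 0.773, 0.579, 0.226]
contact_force: [-5.0, -0.9, -0.9]
grip_width: 0.177
grasp_force: 59.3
```

```bash
python3 q.py
```

```text
t 7.85 p [ 0.5181 -0.2302  0.184 ] F [-5.  -0.9 -0.9] M [-0.2   1.04 -0.08] g 0.177 59.3
ang ccw 14.41 tilt [0.03 0.01] Mn -0.04 Fn 1.74 lat force tool [-2.2 -4.4 -1.7] along n mm 6.54 lat [-0.03 -0.45] j [-0.77  0.32  1.88  0.65  0.71 -0.93]
```

Emit:
servo_tool(series="0 0 0 0 0 -0.3 0.1;0 0 0 0 0 -0.2 0.1;0 0 0 0 0 0 0.1")

```text
clock: 8.22
tool_pos: [0.518, -0.2302, 0.1839]
tcp_rot: [0.131, 0.758, 0.599, 0.223]
contact_force: [-5.7, -0.6, -0.9]
grip_width: 0.175
grasp_force: 59.4
```

```bash
python3 q.py
```

```text
t 8.22 p [ 0.518  -0.2302  0.1839] F [-5.7 -0.6 -0.9] M [-0.13  1.09 -0.11] g 0.175 59.4
ang ccw 17.41 tilt [0.04 0.01] Mn -0.105 Fn 2.06 lat force tool [-1.8 -5.1 -2.1] along n mm 6.54 lat [-0.05 -0.54] j [-0.77  0.32  1.88  0.65  0.71 -0.98]
```

Emit:
servo_tool(series="0 0 0 0 0 -0.3 0.1;0 0 0 0 0 0 0.1")

```text
clock: 8.48
tool_pos: [0.5178, -0.2302, 0.1838]
tcp_rot: [0.135, 0.748, 0.611, 0.221]
contact_force: [-7.4, -1.0, -0.3]
grip_width: 0.174
grasp_force: 59.6
```

```bash
python3 q.py
```

```text
t 8.47 p [ 0.5178 -0.2302  0.1838] F [-7.4 -1.  -0.3] M [-0.11  1.29 -0.15] g 0.174 59.6
ang ccw 19.2 tilt [0.06 0.01] Mn -0.157 Fn 3.46 lat force tool [-2.1 -6.2 -3.5] along n mm 6.55 lat [-0.14 -0.72] j [-0.77  0.32  1.88  0.64  0.71 -1.01]
```

Emit:
servo_tool(series="0 0 0 0 0 -0.3 0.1;0 0 0 0 0 0 0.1")

```text
clock: 8.72
tool_pos: [0.5175, -0.2301, 0.1836]
tcp_rot: [0.138, 0.739, 0.622, 0.218]
contact_force: [-8.4, -1.2, -0.2]
grip_width: 0.175
grasp_force: 60.1
```

```bash
python3 q.py
```

```text
t 8.72 p [ 0.5175 -0.2301  0.1836] F [-8.4 -1.2 -0.2] M [ 0.02  1.62 -0.47] g 0.175 60.1
ang ccw 20.95 tilt [0.1  0.02] Mn -0.529 Fn 4.07 lat force tool [-2.3 -7.1 -4.1] along n mm 6.51 lat [-0.26 -1.11] j [-0.77  0.32  1.88  0.64  0.71 -1.04]
```

Torque has jumped to 0.53 N m at about 20°, which looks like the stop. I'll make one small confirming step and then hold for over a second.

Emit:
servo_tool(series="0 0 0 0 0 -0.15 0.1;0 0 0 0 0 0 0.1;0 0 0 0 0 0 0.1;0 0 0 0 0 0 0.1;0 0 0 0 0 0 0.1;0 0 0 0 0 0 0.1;0 0 0 0 0 0 0.1;0 0 0 0 0 0 0.1;0 0 0 0 0 0 0.1;0 0 0 0 0 0 0.1;0 0 0 0 0 0 0.1;0 0 0 0 0 0 0.1")

```text
clock: 10.22
tool_pos: [0.5174, -0.2301, 0.1836]
tcp_rot: [0.139, 0.734, 0.628, 0.217]
contact_force: [-9.8, -1.2, 0.4]
grip_width: 0.175
grasp_force: 60.8
```

```bash
python3 q.py
```

```text
t 10.22 p [ 0.5174 -0.2301  0.1836] F [-9.8 -1.2  0.4] M [ 0.15  1.68 -0.67] g 0.175 60.8
ang ccw 21.79 tilt [0.1  0.03] Mn -0.772 Fn 5.29 lat force tool [-2.3 -8.1 -5.3] along n mm 6.49 lat [-0.3  -1.21] j [-0.77  0.32  1.88  0.64  0.71 -1.06]
```

First stop confirmed at 0.77 N m and held for 1.4 s. Now I'll relieve the torque and side load slightly, then press.

Emit:
servo_tool(series="0 -0.002 0 0 0 0.25 0.1;0 0 0.003 0 0 0 0.1;0 0 0.003 0 0 0 0.1;0 0 0.003 0 0 0 0.1;0 0 0.002 0 0 0 0.1;0 0 0 0 0 0 0.1", force=90)

```text
clock: 10.98
tool_pos: [0.5199, -0.2297, 0.1793]
tcp_rot: [0.138, 0.742, 0.619, 0.219]
contact_force: [-11.0, -1.1, 5.6]
grip_width: 0.167
grasp_force: 89.0
```

```bash
python3 q.py
```

```text
t 10.97 p [ 0.5199 -0.2297  0.1793] F [-11.   -1.1   5.6] M [0.02 1.28 0.03] g 0.167 89.0
ang ccw 20.43 tilt [0.   0.01] Mn -0.069 Fn 10.31 lat force tool [ -1.8  -6.5 -10.3] along n mm 1.6 lat [-0.3 -1.2] j [-0.76  0.33  1.88  0.65  0.7  -1.04]
```

Emit:
servo_tool(series="0 0 0.002 0 0 0 0.1;0 0 0.002 0 0 0 0.1;0 0 0 0 0 0 0.1")

```text
clock: 11.35
tool_pos: [0.5206, -0.2296, 0.178]
tcp_rot: [0.138, 0.742, 0.619, 0.219]
contact_force: [-13.8, -1.6, 9.6]
grip_width: 0.169
grasp_force: 89.8
```

```bash
python3 q.py
```

```text
t 11.35 p [ 0.5206 -0.2296  0.178 ] F [-13.8  -1.6   9.6] M [0.03 1.61 0.14] g 0.169 89.8
ang ccw 20.45 tilt [-0.01  0.  ] Mn 0.0 Fn 15.27 lat force tool [ -1.9  -6.9 -15.3] along n mm 0.09 lat [-0.28 -1.24] j [-0.76  0.33  1.88  0.66  0.7  -1.04]
```

Emit:
servo_tool(series="0 0 0.001 0 0 -0.2 0.1;0 0 0 0 0 -0.3 0.1;0 0 0 0 0 -0.3 0.1;0 0 0 0 0 0 0.1")

```text
clock: 11.85
tool_pos: [0.5209, -0.23, 0.1781]
tcp_rot: [0.147, 0.715, 0.649, 0.213]
contact_force: [-18.5, -0.9, 13.6]
grip_width: 0.165
grasp_force: 90.5
```

```bash
python3 q.py
```

```text
t 11.85 p [ 0.5209 -0.23    0.1781] F [-18.5  -0.9  13.6] M [0.12 1.62 0.04] g 0.165 90.5
ang ccw 25.26 tilt [-0.07 -0.04] Mn -0.134 Fn 21.03 lat force tool [ -0.6  -9.2 -21. ] along n mm 0.09 lat [-0.49 -0.75] j [-0.76  0.33  1.88  0.66  0.69 -1.13]
```

Past the stop, with torque at just 0.13 N m while held down. I'll keep turning.

Emit:
servo_tool(series="0 0 0 0 0 -0.4 0.1;0 0 0 0 0 -0.4 0.1;0 0 0 0 0 -0.4 0.1;0 0 0 0 0 -0.4 0.1;0 0 0 0 0 0 0.1")

```text
clock: 12.48
tool_pos: [0.5206, -0.2301, 0.178]
tcp_rot: [0.165, 0.658, 0.707, 0.2]
contact_force: [-20.3, -1.2, 14.4]
grip_width: 0.17
grasp_force: 90.8
```

```bash
python3 q.py
```

```text
t 12.47 p [ 0.5206 -0.2301  0.178 ] F [-20.3  -1.2  14.4] M [ 0.08  1.85 -0.  ] g 0.17 90.8
ang ccw 34.86 tilt [-0.04 -0.05] Mn -0.166 Fn 22.63 lat force tool [  0.9 -10.4 -22.6] along n mm 0.08 lat [-0.71 -1.02] j [-0.76  0.33  1.88  0.66  0.69 -1.3 ]
```

Emit:
servo_tool(series="0 -0.001 0 0 0 -0.5 0.1;0 0 0 0 0 -0.5 0.1;0 0 0 0 0 -0.5 0.1;0 0 0 0 0 -0.5 0.1;0 0 0 0 0 0 0.1")

```text
clock: 13.1
tool_pos: [0.5203, -0.23, 0.1778]
tcp_rot: [0.185, 0.581, 0.772, 0.182]
contact_force: [-19.5, -1.1, 14.0]
grip_width: 0.169
grasp_force: 90.7
```

```bash
python3 q.py
```

```text
t 13.1 p [ 0.5203 -0.23    0.1778] F [-19.5  -1.1  14. ] M [ 0.08  1.74 -0.  ] g 0.169 90.7
ang ccw 46.88 tilt [-0.05 -0.05] Mn -0.159 Fn 21.91 lat force tool [  3.   -9.5 -21.9] along n mm 0.1 lat [-0.84 -1.32] j [-0.76  0.33  1.88  0.66  0.69 -1.51]
```

Emit:
servo_tool(series="0 0 0 0 0 -0.5 0.1;0 0 0 0 0 -0.5 0.1;0 0 0 0 0 -0.5 0.1;0 0 0 0 0 -0.4 0.1;0 0 0 0 0 0 0.1")

```text
clock: 13.72
tool_pos: [0.5201, -0.2302, 0.1777]
tcp_rot: [0.202, 0.501, 0.826, 0.162]
contact_force: [-21.4, -1.6, 14.5]
grip_width: 0.167
grasp_force: 90.9
```

```bash
python3 q.py
```

```text
t 13.72 p [ 0.5201 -0.2302  0.1777] F [-21.4  -1.6  14.5] M [0.06 1.98 0.02] g 0.167 90.9
ang ccw 58.26 tilt [-0.02 -0.07] Mn -0.15 Fn 23.31 lat force tool [  5.  -10.2 -23.3] along n mm 0.13 lat [-1.07 -1.45] j [-0.76  0.33  1.88  0.66  0.69 -1.71]
```

Emit:
servo_tool(series="0 0 0 0 0 -0.4 0.1;0 0 0 0 0 -0.4 0.1;0 0 0 0 0 -0.3 0.1;0 0 0 0 0 0 0.1")

```text
clock: 14.22
tool_pos: [0.52, -0.2302, 0.1777]
tcp_rot: [0.211, 0.453, 0.853, 0.15]
contact_force: [-21.7, -2.0, 14.8]
grip_width: 0.166
grasp_force: 90.9
```

```bash
python3 q.py
```

```text
t 14.22 p [ 0.52   -0.2302  0.1777] F [-21.7  -2.   14.8] M [0.08 2.03 0.02] g 0.166 90.9
ang ccw 64.85 tilt [-0.01 -0.07] Mn -0.161 Fn 23.72 lat force tool [  5.9  -9.9 -23.7] along n mm 0.15 lat [-1.14 -1.49] j [-0.76  0.33  1.88  0.66  0.69 -1.82]
```

Emit:
servo_tool(series="0 0 0 0 0 -0.25 0.1;0 0 0 0 0 0 0.1")

```text
clock: 14.48
tool_pos: [0.52, -0.2302, 0.1777]
tcp_rot: [0.213, 0.442, 0.859, 0.148]
contact_force: [-22.2, -2.0, 13.9]
grip_width: 0.169
grasp_force: 91.0
```

```bash
python3 q.py
```

```text
t 14.47 p [ 0.52   -0.2302  0.1777] F [-22.2  -2.   13.9] M [ 0.15  2.06 -0.17] g 0.169 91.0
ang ccw 66.33 tilt [-0.01 -0.07] Mn -0.36 Fn 23.16 lat force tool [  6.6 -10.5 -23.2] along n mm 0.15 lat [-1.13 -1.52] j [-0.76  0.33  1.88  0.66  0.69 -1.85]
```

End stop felt at about 66°. I'll turn back 3.5° and ease up.

Emit:
servo_tool(series="0 0 0 0 0 0.3 0.1;0 0 0 0 0 0.3 0.1;0 0 -0.004 0 0 0 0.1;0 0 -0.004 0 0 0 0.1;0 0 -0.004 0 0 0 0.1;0 0 -0.004 0 0 0 0.1;0 0 0 0 0 0 0.1")

```text
clock: 15.35
tool_pos: [0.5168, -0.23, 0.1838]
tcp_rot: [0.207, 0.468, 0.845, 0.155]
contact_force: [-8.3, 0.2, 3.3]
grip_width: 0.167
grasp_force: 88.4
```

```bash
python3 q.py
```

```text
t 15.35 p [ 0.5168 -0.23    0.1838] F [-8.3  0.2  3.3] M [-0.02  1.2   0.12] g 0.167 88.4
ang ccw 62.74 tilt [0.   0.02] Mn 0.035 Fn 6.96 lat force tool [ 3.4 -4.4 -7. ] along n mm 7.03 lat [-0.45 -1.65] j [-0.77  0.32  1.88  0.65  0.71 -1.78]
```

Emit:
servo_tool(series="0 0 -0.004 0 0 0 0.1;0 0 -0.004 0 0 0 0.1;0 0 -0.004 0 0 0 0.1;0 0 -0.004 0 0 0 0.1;0 0 0 0 0 0 0.1")

```text
clock: 15.98
tool_pos: [0.5131, -0.2304, 0.1903]
tcp_rot: [0.207, 0.469, 0.845, 0.155]
contact_force: [-0.8, 1.2, -2.1]
grip_width: 0.165
grasp_force: 87.8
```

```bash
python3 q.py
```

```text
t 15.97 p [ 0.5131 -0.2304  0.1903] F [-0.8  1.2 -2.1] M [0.06 0.58 0.06] g 0.165 87.8
ang ccw 62.7 tilt [0.   0.05] Mn -0.019 Fn -1.51 lat force tool [ 1.8 -0.9  1.5] along n mm 14.53 lat [-0.34 -1.68] j [-0.78  0.3   1.88  0.64  0.73 -1.77]
```

Lifting freely, with only the cap's weight on the wrist. Next I'll draw it out.

Emit:
servo_tool(series="0 0 -0.006 0 0 0 0.1;0 0 -0.01 0 0 0 0.1;0 0 -0.02 0 0 0 0.1;0 0 -0.03 0 0 0 0.1;0 0 -0.03 0 0 0 0.1;0 0 -0.03 0 0 0 0.1;0 0 -0.03 0 0 0 0.1;0 0 -0.02 0 0 0 0.1;0 0 0 0 0 0 0.1")

```text
clock: 17.1
tool_pos: [0.4693, -0.2369, 0.2674]
tcp_rot: [0.208, 0.469, 0.844, 0.155]
contact_force: [0.2, -0.2, -2.1]
grip_width: 0.165
grasp_force: 87.8
```

```bash
python3 q.py; python3 - <<'E'
from h import *
s=r.get_state(); T=rot(s['tcp_rot']).as_matrix(); print(T)
z=np.array([0,0,1.]); Rt=frame(z,T[:,0]); delta(s['tool_pos'],Rt); print(Rt[:,0])
P=np.array([.5873,.2084,.12]); print('move world',P-s['tool_pos'],'in upright tool/.5',Rt.T@(P-s['tool_pos'])/.5)
E
```

```text
t 17.1 p [ 0.4693 -0.2369  0.2674] F [ 0.2 -0.2 -2.1] M [-0.07  0.42  0.05] g 0.165 87.8
ang ccw 62.7 tilt [-0.06 -0.05] Mn 0.046 Fn -1.88 lat force tool [ 0.2 -0.9  1.9] along n mm 103.39 lat [-0.67 -1.15] j [-0.86  0.15  1.84  0.55  0.93 -1.71]
[[-0.47370703  0.72748192  0.49635844]
 [ 0.85619537  0.51240313  0.0661251 ]
 [-0.2062308   0.45630372 -0.86559561]]
shift (tool, /0.5): [0. 0. 0.] turn(/6deg): [4.62 1.94 0.48]
[-0.48411384  0.87500502  0.        ]
move world [ 0.11798478  0.44529154 -0.14737712] in upright tool/.5 [0.66502854 0.63761815 0.29475424]
```

Emit:
servo_tool(series="0 0 0 0.77 0.323 0.08 0.1;0 0 0 0.77 0.323 0.08 0.1;0 0 0 0.77 0.323 0.08 0.1;0 0 0 0.77 0.323 0.08 0.1;0 0 0 0.77 0.323 0.08 0.1;0 0 0 0.77 0.323 0.08 0.1;0 0 -0.06 0 0 0 0.1;0 0 0 0 0 0 0.1")

```text
clock: 18.1
tool_pos: [0.4706, -0.2368, 0.2975]
tcp_rot: [0.001, 0.507, 0.862, 0.0]
contact_force: [-0.3, 0.3, -2.3]
grip_width: 0.166
grasp_force: 88.4
```

Emit:
servo_tool(series="0.03 0.03 0 0 0 0 0.1;0.063 0.06 0 0 0 0 0.1;0.063 0.06 0 0 0 0 0.1;0.063 0.06 0 0 0 0 0.1;0.063 0.06 0 0 0 0 0.1;0.063 0.06 0 0 0 0 0.1;0.063 0.06 0 0 0 0 0.1;0.063 0.06 0 0 0 0 0.1;0.063 0.06 0 0 0 0 0.1;0.063 0.06 0 0 0 0 0.1;0.063 0.06 0 0 0 0 0.1;0.005 0.007 0 0 0 0 0.1")

```text
clock: 19.6
tool_pos: [0.5866, 0.2112, 0.2942]
tcp_rot: [-0.002, 0.506, 0.862, -0.001]
contact_force: [0.3, -0.6, -1.7]
grip_width: 0.168
grasp_force: 88.6
```

```bash
python3 - <<'E'
from h import *
s=state(); T=rot(s['tcp_rot']).as_matrix(); print(np.round(T,3),np.round(s['joint_positions'],2))
delta([.5873,.2084,.10],frame(np.array([0,0,1.]),T[:,0]))
w=Cam('wrist');cv2.imwrite('pics/w3.png',w.img)
E
```

```text
t 19.6 p [0.5866 0.2112 0.2942] F [ 0.3 -0.6 -1.7] M [-0.03  0.01 -0.04] g 0.168 88.6
[[-0.487  0.873 -0.004]
 [ 0.873  0.487  0.001]
 [ 0.002 -0.003 -1.   ]] [ 0.22  0.5   1.14  0.    1.51 -0.29]
shift (tool, /0.5): [-0.007 -0.     0.388] turn(/6deg): [-0.03 -0.02  0.  ]
```

View pics/w3.png

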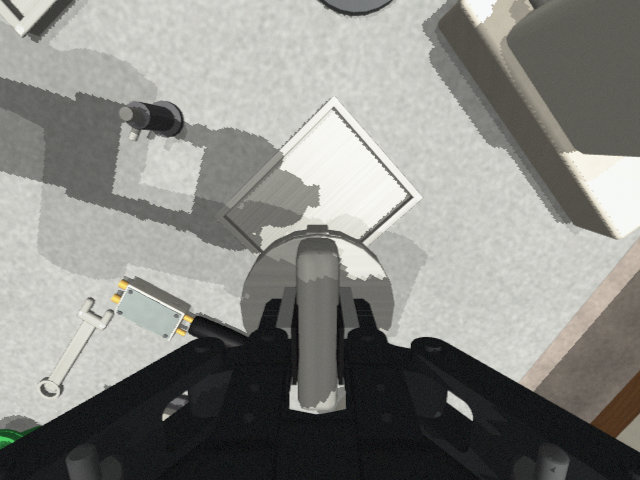

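The view shows the cap held square, with tray corners at (335,98), (421,195) and (220,215). I'll check the tray centre from these.

```bash
python3 - <<'E'
from h import *
w=Cam('wrist'); A,B,C=[w.plane(p,.018) for p in((335,98),(421,195),(220,215))]
print(A,B,C,'sides',np.linalg.norm(A-B),np.linalg.norm(A-C),'centre',(B+C)/2)
s=state(); T=rot(s['tcp_rot']).as_matrix()
delta(np.r_[((B+C)/2)[:2]*.5+np.array([.5873,.2084])*.5,.07],frame(np.array([0,0,1.]),T[:,0]))
E
```

```text
[0.54892694 0.31725278 0.018     ] [0.68443001 0.2758921  0.018     ] [0.49612796 0.14469284 0.018     ] sides 0.14167493962472535 0.1804568160521869 centre [0.59027899 0.21029247 0.018     ]
t 19.7 p [0.5866 0.2088 0.2949] F [ 0.8 -1.6 -2.2] M [-0.02 -0.05  0.02] g 0.171 88.6
shift (tool, /0.5): [-0.002  0.006  0.45 ] turn(/6deg): [-0.03 -0.01  0.  ]
```

Emit:
servo_tool(series="-0.002 0.006 0.04 -0.03 -0.01 0 0.1;0 0 0.07 0 0 0 0.1;0 0 0.08 0 0 0 0.1;0 0 0.08 0 0 0 0.1;0 0 0.07 0 0 0 0.1;0 0 0.06 0 0 0 0.1;0 0 0.04 0 0 0 0.1;0 0 0.02 0 0 0 0.1;0 0 0.01 0 0 0 0.1;0 0 0 0 0 0 0.1;0 0 0 0 0 0 0.1")

```text
clock: 21.08
tool_pos: [0.5911, 0.2095, 0.0625]
tcp_rot: [0.001, 0.508, 0.862, 0.002]
contact_force: [0.9, 0.4, -2.2]
grip_width: 0.163
grasp_force: 88.5
```

Emit:
servo_tool(series="0 0 0.006 0 0 0 0.1;0 0 0.006 0 0 0 0.1;0 0 0.004 0 0 0 0.1;0 0 0 0 0 0 0.1")

```text
clock: 21.58
tool_pos: [0.5904, 0.2094, 0.0533]
tcp_rot: [0.001, 0.508, 0.862, 0.001]
contact_force: [-0.3, -0.2, -2.7]
grip_width: 0.166
grasp_force: 88.5
```

Emit:
servo_tool(series="0 0 0.004 0 0 0 0.1;0 0 0.004 0 0 0 0.1;0 0 0.004 0 0 0 0.1;0 0 0 0 0 0 0.1")

```text
clock: 22.08
tool_pos: [0.5904, 0.2094, 0.0473]
tcp_rot: [0.001, 0.508, 0.862, 0.001]
contact_force: [0.3, 0.2, -2.1]
grip_width: 0.166
grasp_force: 88.5
```

Emit:
servo_tool(series="0 0 0.002 0 0 0 0.1;0 0 0.002 0 0 0 0.1;0 0 0 0 0 0 0.1")

```text
clock: 22.45
tool_pos: [0.5906, 0.2095, 0.0455]
tcp_rot: [0.001, 0.508, 0.862, 0.001]
contact_force: [0.4, 0.8, -1.7]
grip_width: 0.165
grasp_force: 88.7
```

Emit:
servo_tool(series="0 0 0.002 0 0 0 0.1;0 0 0 0 0 0 0.1")

```text
clock: 22.7
tool_pos: [0.5906, 0.2095, 0.0451]
tcp_rot: [0.001, 0.508, 0.862, 0.001]
contact_force: [-2.2, 0.3, 3.1]
grip_width: 0.166
grasp_force: 89.1
```

Emit:
servo_tool(series="0 0 0.002 0 0 0 0.1;0 0 0 0 0 0 0.1")

```text
clock: 22.95
tool_pos: [0.5906, 0.2095, 0.0438]
tcp_rot: [0.001, 0.508, 0.862, 0.001]
contact_force: [-2.2, 0.4, 3.9]
grip_width: 0.167
grasp_force: 89.2
```

Emit:
servo_tool(series="0 0 0.002 0 0 0 0.1;0 0 0 0 0 0 0.1")

```text
clock: 23.2
tool_pos: [0.5907, 0.2095, 0.0427]
tcp_rot: [0.001, 0.508, 0.862, 0.001]
contact_force: [-1.6, 0.3, 4.0]
grip_width: 0.164
grasp_force: 89.3
```

The plate touched at z of about 0.045 m and is slightly compressed. I'll go back up 2 mm, open slowly and retreat.

Emit:
servo_tool(series="0 0 -0.002 0 0 0 0.1;0 0 -0.002 0 0 0 0.1;0 0 0 0 0 0 0.1;0 0 0 0 0 0 0.22;0 0 0 0 0 0 0.3;0 0 0 0 0 0 0.45;0 0 0 0 0 0 0.45;0 0 0 0 0 0 0.45", force=20)

```text
clock: 24.2
tool_pos: [0.5905, 0.2094, 0.0444]
tcp_rot: [0.001, 0.508, 0.862, 0.001]
contact_force: [-0.6, 0.2, -0.0]
grip_width: 0.454
grasp_force: 0.0
```

Emit:
servo_tool(series="0 0 -0.006 0 0 0 0.5;0 0 -0.02 0 0 0 0.5;0 0 -0.04 0 0 0 0.5;0 0 -0.08 0 0 0 0.5;0 0 -0.1 0 0 0 0.5;0 0 -0.05 0 0 0 0.5;0 0 0 0 0 0 0.5;0 0 0 0 0 0 0.5")

```text
clock: 25.2
tool_pos: [0.5897, 0.2091, 0.1918]
tcp_rot: [0.0, 0.508, 0.862, 0.0]
contact_force: [-0.3, -0.4, -0.4]
grip_width: 0.497
grasp_force: 0.0
```

```bash
python3 - <<'E'
from h import *
state(); w=Cam('wrist'); s=Cam('side')
C=np.array([.5895,.2095,.018]); print(w.proj([.5904,.2095,.03]))
a=w.img; b=cv2.resize(s.img[270:390,180:330],(600,480),interpolation=cv2.INTER_CUBIC)
cv2.imwrite('pics/end.png',cv2.resize(np.hstack([a,b]),None,fx=.64,fy=.64))
E
```

```text
t 25.2 p [0.5897 0.2091 0.1918] F [-0.3 -0.4 -0.4] M [-0.01  0.03  0.01] g 0.497 0.0
[316.48688447 227.04477162]
```

View pics/end.png

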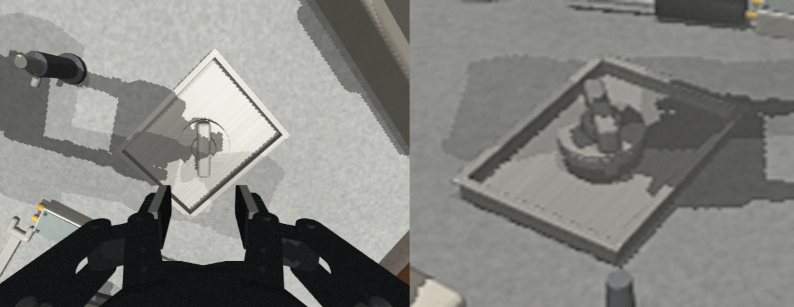

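The cap stands upright near the middle of the small tray, bar up: (203,148) in the left half of the view and (600,140) in the right half. The gripper is clear, so I'm handing in.

```bash
python3 -c "
from rig import r
print(r.job_done())"
```

```text
the job is handed in; nothing more can be done
None
```

The job is handed in: I vented the steel cap at its first stop, pressed and turned it off, lifted it along the neck, and left it standing bar up in the small drip tray with the gripper clear (no verdict was returned).

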